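# Turn the chocolate warmer down to standby and set its pot on the trivet

## Robot

A 7-joint arm with a two-finger parallel gripper is mounted at the origin on the work surface. World frame = base frame: x ahead of the robot, y to its left, z up, the work surface at z = 0. Lengths are in m, angles in degrees, forces in N, time in s.
With the tool pointing down it reaches from about 0.425 to 0.875 m from the base axis. Payload 4.7 kg.
Tool frame: the origin (TCP) lies at the centre of the arm's flange, where the gripper is bolted on; the fingertips stand 182 mm ahead of it and the grasp point (between the pads) lies 164 mm ahead of it (env.grip_depth is the distance from the TCP to the grasp point, in m); z points along the fingers, y is the line along which they close (so a half turn about z gives the same grasp; the last joint's range is limited). The gripper opens to 87 mm and grips with 3 to 60 N. Pads are 19 mm wide; open, the fingers measure 117 mm over their backs; the gripper's body (75 mm by 190 mm) begins 51 mm behind the grasp point.
Start: joints at [75.407, 18.392, -4.016, 83.108, 1.295, 78.541, -3.26], TCP at [0.173, -0.627, 0.405] pointing down, gripper open.
Joint ranges: [-163.93, 163.93], [-17.29, 119.83], [-79.2, 71.16], [3.27, 140.29], [-89.18, 269.18], [5.43, 117.66], [-154.24, 154.24]. Speed limits (degrees/s): [147.25, 147.25, 180, 180, 180, 180, 180].

## Interface

Orientations are given as [roll, pitch, yaw] about the fixed x, y, z axes, in that order (R = Rz(yaw) Ry(pitch) Rx(roll)).
In Python, from cell import env gives the robot as it stands. The module is installed in compiled form; this text tells all that it offers.
- The arm moves only by the tool send_rows, never from a script. Its arguments are lists of equal length, an entry for each row: "xyz": the shift along the tool's x, y, z in m, a list of three; "rotation": the turn, a rotation vector about the tool's x, y, z in rad, a list of three; "jaw": the opening, from 0 (shut) to 1 (fully open). A call has 1 to 20 rows; each row shifts and turns the commanded pose from where the row before left it, along the tool's axes as they then stand; what a row does not reach is not made up. A row lasts 1/10 s, in which the tool goes at most 50 mm and 8.59 degrees, less where a joint would pass 70% of its speed; a pose out of reach is approached as far as the arm can. A call is refused whole if a number of a shift passes 0.05 or a number of a turn 0.15, either way. A call with a gripper value outside its range is refused whole. The fingers move at their own pace and stop on an object; "newtons" is the grip in N (left out, the last holds). Time passes only in rows, so rows that do not move let the fingers close. It gives the time, the measured TCP pose, the force, the opening and the grip force at its end, in the units of the state.
- env.get_obs(): the state, without advancing time (a new reading comes with each control period).
- env.read_camera(name): name is "scene" or "top" or "wrist"; returns a dict with "image" (400x640x3 uint8, blue, green, red), "fx", "fy", "cx", "cy" (pixels), "R" (3x3) and "t" (3): a world point X has camera coordinates R X + t. Camera axes: x right, y down, z forward; pixel columns grow to the right and rows downward; lengths in m; the calibration is good to about 2 mm. A picture is of the moment at which its call begins. There is no depth.
- env.sign_off(): hands the job in; it is judged then, once.
The state is a dict: "time_s": time; "qpos": joint angles; "joint_velocities": joint speeds; "effort": joint torques, N m; "tool_pos": TCP position; "tool_rot": TCP orientation; "force": force on the tool from outside, world axes, zero at the start; "wrist_torque": the same for the moment, N m; "grip_width": finger opening in m; "grasp_force": force on a finger pad.
Only numpy, scipy, OpenCV 4.12 (cv2) and the standard library are available. Lean on these libraries where they do the work, as an engineer would, in place of code of your own. Each camera call takes 0.05 s, during which the arm holds its last target. There are 200 camera calls.

## Task

The chocolate is melted. First slide the warmer's black heat control down its track until its white line stands level with the green standby pointer; only then lift the lidded pot off the warmer by its red arched handle and set it down, gently and upright, with its whole base on the round cork trivet, and let go. Do not drop or tip the pot, leave the heat control at the pointer, and leave everything else where it stands.

Things in the scene. Friction and masses are not known exactly. Their poses are not given: they have to be found in the camera images.
- warmer: White warmer, fixed, 280 (x) x 220 (y) mm, top 60 mm above the table. Origin: centre of its underside, z up. Round hot plate centred at x +50 mm, y 0: the pot stands on it, 64 mm above the table, in a 134 mm wide ring whose rim is 72 mm above the table (6 mm play round the pot). Control panel round x -100 mm: the slider's track runs there along y, from -60 to +60 mm.
- heat (a joint): Heat slider of the warmer, in m, 0 to 0.12: the grip stands at warmer y = value - 0.06; it grows towards warmer +y (hotter), and stays where it is left. Starts hot, above the pointer.
- heat_line (a point): Centre of the top of the black slider grip, 95.5 mm above the table, where its white index line is. The grip is 28 mm across the track (warmer x), 16 mm along the track (warmer y) and 34 mm tall; nothing stands beside it on the track, so fingers can go down on both sides of it along y. Friction about 1.5 N.
- pointer: Green standby pointer, 12 mm wide and 4 mm high, clipped on the panel at the near edge of the track (25 mm to the -x side of its centre line); fixed during a run, its place along the track varies. Its origin's y in the warmer's frame is the y where the white line must stand; its axes are parallel to the warmer's.
- pot: Steel pot with a lid that does not come off, 110 mm across at the base (116 mm at the lid, 131 mm over the handle's feet), lid top 108 mm high, 0.4 to 0.85 kg. Origin: centre of its underside; z up; the arched handle stands in its y-z plane.
- pot_handle (a point): Middle of the handle's red grip, 152 mm above the pot's underside: a level bar along the pot's y, 18 mm thick and 66 mm long, with 35 mm of free space between it and the lid. Pinch it from above across the bar (fingers closing along the pot's x).
- trivet: Round cork trivet, fixed to the table, 160 mm across and 10 mm thick, to one side of the warmer (left or right varies). Origin: centre of its underside.
- mould_a: Yellow chocolate mould, 275 x 135 x 24 mm, bystander, loose on the left of the table. Origin: centre of its underside.
- mould_b: Yellow chocolate mould, 275 x 135 x 24 mm, bystander, loose on the right of the table. Origin: centre of its underside.
- jar: Amber jar with white cap, 60 mm across, 85 mm tall, bystander, standing beyond the trivet. Origin: centre of its underside.
- spoon: Spoon with blue handle, 160 mm long, 20 mm high, bystander, lying on the robot's side of the trivet. Origin: under its middle.
There are look-alikes about, which are no part of the job. Leave any pink look-alike of the pot alone.

How it is judged (in metres and radians):
On the way, in this order (a step that is already met when the one before it is completed fails the run):
1. the heat slider's white line stands within 6 mm of the green pointer, with the pot still on the warmer (y of heat_line in the frame of pointer between -0.006 and 0.006 m and distance of pot from where it was at the start of the episode below 0.03 m), for 0.3 s.
2. the pot is lifted off the hot plate, clear of its ring, upright (z of pot in the frame of warmer above 0.0735 m and angle between pot's own z axis and vertical below 0.35 rad), for 0.1 s.
At the end, for the whole second after the job is handed in: The pot stands upright (within 0.06 rad) and at rest on the trivet with its whole base on the cork (centres within 25 mm), and the slider's white line is within 6 mm of the green pointer (y of heat_line in the frame of pointer between -0.006 and 0.006 m and horizontal distance between pot and trivet below 0.025 m and z of pot in the frame of trivet between 0.006 and 0.014 m and angle between pot's own z axis and vertical below 0.06 rad and linear speed of pot below 0.02 m/s and angular speed of pot below 0.1 rad/s); the robot touches nothing.
It fails at once if the pot is tipped more than 0.4 rad (23 degrees) (angle between pot's own z axis and vertical above 0.4 rad).
It fails at once if the pot falls free, faster than 0.45 m/s (a drop of over 10 mm) (contact force between the fingers and pot below 0.1 N and linear speed of pot above 0.45 m/s).
It fails at once if a mould, the jar or the spoon is pushed more than 30 mm from its place (distance of any of mould_a, mould_b, jar, spoon from where it was at the start of the episode above 0.03 m).
It also fails if it takes over 53 s, if anything falls off the work surface, if the arm or the gripper's body presses on something with over 40 N, if the wrist force passes 120 N, or if a joint passes its speed limit or range.

## Working session

There is one attempt and no reset: what is moved stays moved. The work goes in short steps, Python scripts to look and compute and a tool call to move; the robot and the scene stay as the last step left them, time stands still between calls to the robot, and variables do not carry over. Pictures are saved under pics/ and viewed, at most 10 in all, crops included, and the job is handed in when it is done.

Besides the shell and the picture viewer there is one more tool, called after ">>>" as name(argument=value, ...), one argument or row to a line, values as JSON. send_rows: Moves the arm, as the interface text tells. Its arguments: {"type":"object","properties":{"xyz":{"type":"array"},"rotation":{"type":"array"},"jaw":{"type":"array"},"newtons":{"type":"number"}},"required":["xyz","rotation","jaw"]}

```bash
mkdir -p pics && python3 - <<'E'
from cell import env
import cv2,numpy as np,pickle
o=env.get_obs();print({k:np.round(v,3).tolist() for k,v in o.items()},env.grip_depth)
d={}
for n in("scene","top"):
    c=env.read_camera(n);d[n]=c;cv2.imwrite(f"pics/{n}0.png",c["image"]);print(n,c["fx"],c["cx"],c["cy"],np.round(c["R"],3).tolist(),np.round(c["t"],3))
pickle.dump(d,open("c0.pkl","wb"))
E
```

```text
{'time_s': 0.0, 'qpos': [75.408, 18.438, -4.016, 83.174, 1.296, 78.541, -3.259], 'joint_velocities': [-0.003, -0.109, 0.07, -0.059, 0.12, -0.053, 0.055], 'effort': [0.001, -49.128, -0.403, -31.253, -0.064, 0.044, 0.0], 'tool_pos': [0.173, -0.626, 0.404], 'tool_rot': [-179.893, 0.007, 15.403], 'force': [0.052, -1.303, 0.042], 'wrist_torque': [-0.003, -0.023, 0.015], 'grasp_force': 0.0, 'grip_width': 0.087} 0.1635
scene 425.3745535463467 318.92634815550707 205.69390455883658 [[0.239, 0.971, -0.004], [0.74, -0.184, -0.647], [-0.629, 0.152, -0.762]] [-0.113 -0.253  1.699]
top 376.4645225700826 326.1495250574169 202.49985807577104 [[-0.006, -1.0, 0.0], [-0.993, 0.006, -0.118], [0.118, -0.001, -0.993]] [0.017 0.474 1.133]
```

View pics/top0.png

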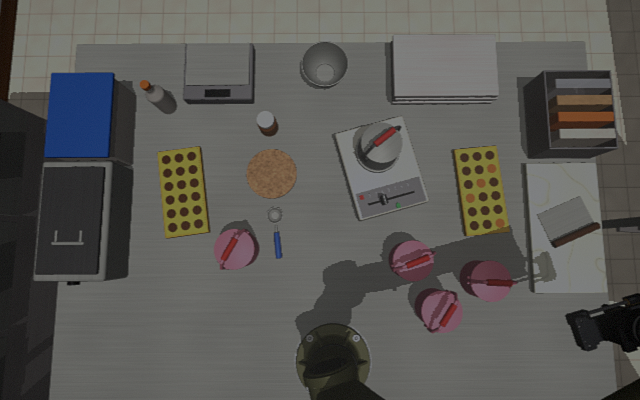

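View pics/scene0.png

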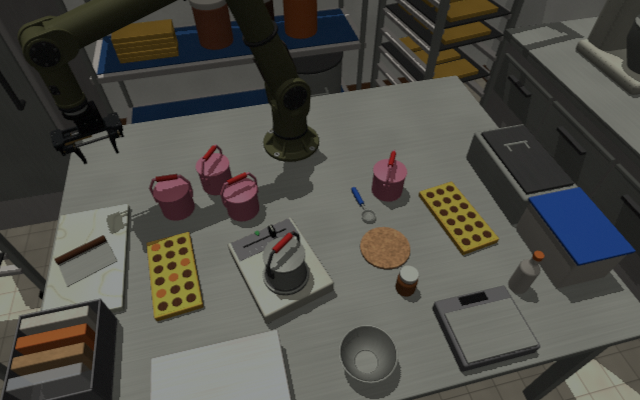

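The top view has the steel pot (382,145) with its red handle. Four pink look-alikes stand at (412,260), (440,312), (490,280) and (235,250), and they are rejected by colour. The slider grip is at about (383,198), the green pointer at (397,205) and the trivet at (271,173). In the scene view the pot is at (285,265) and the trivet at (385,247). One close crop to check, plus measurements.

```bash
cat > h.py <<'E'
import cv2,numpy as np,pickle
def ray(c,p,z):
    "world point where pixel p meets the plane at height z"
    R,t=np.array(c["R"]),np.array(c["t"]);o=-R.T@t
    d=R.T@np.array([(p[0]-c["cx"])/c["fx"],(p[1]-c["cy"])/c["fy"],1]);return o+d*(z-o[2])/d[2]
def tri(c1,p1,c2,p2):
    a,b=[(ray(c,p,0),-np.array(c["R"]).T@np.array(c["t"])) for c,p in((c1,p1),(c2,p2))]
    u,v=a[0]-a[1],b[0]-b[1];s=np.linalg.lstsq(np.c_[u,-v],b[1]-a[1],rcond=None)[0]
    P,Q=a[1]+s[0]*u,b[1]+s[1]*v;return (P+Q)/2,np.linalg.norm(P-Q)
def proj(c,X):
    q=np.array(c["R"])@X+np.array(c["t"]);return c["fx"]*q[0]/q[2]+c["cx"],c["fy"]*q[1]/q[2]+c["cy"]
def mask(c,h,roi,s=90,v=40):
    m=cv2.cvtColor(c["image"],cv2.COLOR_BGR2HSV);x0,y0,x1,y1=roi
    k=np.zeros(m.shape[:2],np.uint8)
    for lo,hi in h:k|=cv2.inRange(m,(lo,s,v),(hi,255,255))
    r=np.zeros_like(k);r[y0:y1,x0:x1]=k[y0:y1,x0:x1];return r
def big(k):
    n=cv2.findContours(k,cv2.RETR_EXTERNAL,cv2.CHAIN_APPROX_NONE)[0];return max(n,key=cv2.contourArea) if n else None
RED=[(0,8),(172,180)];GRN=[(45,85)];CORK=[(6,20)]
E
python3 - <<'E'
from h import *
d=pickle.load(open("c0.pkl","rb"));T,S=d["top"],d["scene"]
for n,c,r in(("top",T,(360,115,410,160)),("scene",S,(260,225,310,260))):
    k=mask(c,RED,r,120);b=big(k);print(n,"red",cv2.minAreaRect(b),k.sum()/255)
g={}
for n,c,r in(("top",T,(380,190,420,220)),("scene",S,(235,220,290,245))):
    k=mask(c,GRN,r,80);ys,xs=np.nonzero(k);g[n]=(xs.mean(),ys.mean());print(n,"green",g[n],len(xs),xs.min(),xs.max(),ys.min(),ys.max())
for n,c,r in(("top",T,(235,140,310,205)),("scene",S,(350,220,420,275))):
    b=big(mask(c,CORK,r,50));e=cv2.fitEllipse(cv2.convexHull(b));print(n,"trivet",e,ray(c,e[0],.01))
hsv=cv2.cvtColor(T["image"],cv2.COLOR_BGR2HSV);w=cv2.inRange(hsv,(0,0,165),(180,60,255));r=np.zeros_like(w);r[105:228,325:440]=w[105:228,325:440]
b=big(r);m=cv2.minAreaRect(b);bx=cv2.boxPoints(m);print("warmer",m);print(np.array([ray(T,p,.06) for p in bx]).round(4))
print("pointer top",ray(T,g["top"],.062),tri(T,g["top"],S,g["scene"]))
a=cv2.resize(T["image"][105:225,325:440],None,fx=5,fy=5,interpolation=cv2.INTER_CUBIC);cv2.imwrite("pics/crop1.png",a[:600])
E
```

```text
top red ((384.5384826660156, 136.19232177734375), (5.700876712799072, 24.996152877807617), 52.12501525878906) 141.0
scene red ((282.25, 241.75), (5.656853675842285, 23.33452033996582), 45.0) 144.0
top green (np.float64(397.8235294117647), np.float64(205.11764705882354)) 17 396 400 203 207
scene green (np.float64(256.8125), np.float64(232.8125)) 16 255 258 231 235
top trivet ((271.1074523925781, 173.30740356445312), (49.35968780517578, 50.28468704223633), 70.92655944824219) [0.57037921 0.18824511 0.01      ]
scene trivet ((384.87091064453125, 247.53916931152344), (42.04967498779297, 50.90043640136719), 104.09650421142578) [0.57887339 0.1905842  0.01      ]Traceback (most recent call last):
  File "<stdin>", line 11, in <module>
cv2.error: OpenCV(4.12.0) /io/opencv/modules/imgproc/src/convhull.cpp:143: error: (-215:Assertion failed) total >= 0 && (depth == CV_32F || depth == CV_32S) in function 'convexHull'
```

```bash
python3 - <<'E'
from h import *
d=pickle.load(open("c0.pkl","rb"));T,S=d["top"],d["scene"]
print("pointer",ray(T,(397.8,205.1),.063),tri(T,(397.8,205.1),S,(256.8,232.8)))
print("handle",ray(T,(384.5,136.2),.225),tri(T,(384.5,136.2),S,(282.2,241.75)))
for n,c,p,a,l in(("t",T,(384.5,136.2),52.1,12),("s",S,(282.2,241.75),45,11)):
    u=np.array([np.cos(np.radians(a)),np.sin(np.radians(a))]);
    for v in(u,np.array([-u[1],u[0]])):
        A=[ray(c,np.array(p)+s*l*v,.216) for s in(1,-1)];q=A[0]-A[1];print(n,np.degrees(np.arctan2(q[1],q[0])))
hsv=cv2.cvtColor(T["image"],cv2.COLOR_BGR2HSV);print(hsv[190,345],hsv[150,350],hsv[150,330],hsv[215,410])
a=cv2.resize(T["image"][105:225,325:440],None,fx=5,fy=5,interpolation=cv2.INTER_CUBIC);cv2.imwrite("pics/crop1.png",a[:600])
E
```

```text
pointer [ 0.46115542 -0.19938786  0.063     ] (array([ 0.46150012, -0.19841922,  0.06191966]), np.float64(0.002363438550487886))
handle [ 0.6245747 -0.138517   0.225    ] (array([ 0.62686887, -0.1379825 ,  0.21836969]), np.float64(0.0032520399179358397))
t -143.86376181736932
t 127.95989687396418
s 27.250235668568877
s -51.16504021805805
[ 20   7 103] [ 40   6 128] [ 30   7 103] [ 38  10 106]
```

View pics/crop1.png

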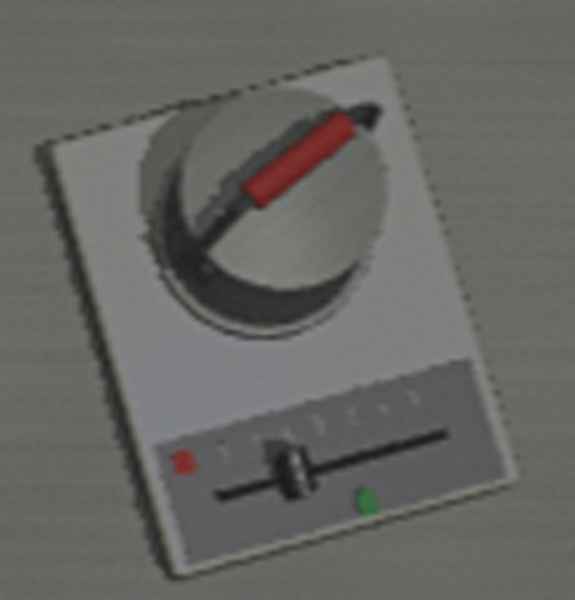

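```bash
python3 - <<'E'
from h import *
d=pickle.load(open("c0.pkl","rb"));T=d["top"]
f=lambda p,z:ray(T,(325+(p[0]-2)/5,105+(p[1]-2)/5),z)
TL,TR,BR,BL=[f(p,.06)[:2] for p in((50,145),(385,60),(515,478),(180,575))]
print(TL,TR,BR,BL,[np.linalg.norm(a-b) for a,b in((TL,BL),(TR,BR),(TL,TR),(BL,BR))])
x=(TL-BL)+(TR-BR);y=(TL-TR)+(BL-BR);print("yaw",np.degrees(np.arctan2(x[1],x[0])),np.degrees(np.arctan2(-y[0],y[1])))
C=(TL+TR+BR+BL)/4;th=np.mean([np.arctan2(x[1],x[0]),np.arctan2(-y[0],y[1])]);R=np.array([[np.cos(th),-np.sin(th)],[np.sin(th),np.cos(th)]])
print("C",C,"pot",C+R@[.05,0]);w=lambda X:R.T@(X[:2]-C)
print("grip",f((288,473),.0955),w(f((288,473),.0955)),"ptr",w(f((367,501),.063)),"ends",w(f((220,495),.061)),w(f((445,433),.061)))
E
```

```text
[ 0.68312278 -0.01234231] [ 0.73594575 -0.21936904] [ 0.47579039 -0.28984977] [ 0.41857688 -0.08774552] [np.float64(0.2750821219282744), np.float64(0.2695335633077834), np.float64(0.21365938766358347), np.float64(0.2100464540421897)]
yaw 15.537653502727595 15.053578641614017
C [ 0.57835895 -0.15232666] pot [ 0.62658783 -0.1391367 ]
grip [ 0.47507625 -0.14824834  0.0955    ] [-0.09854832  0.03117976] ptr [-0.12476384 -0.0153143 ] ends [-0.09747918  0.0680439 ] [-0.09788437 -0.07291388]
```

>>> send_rows(
  xyz=[
    [0.015, -0.014, 0],
    [0.026, -0.024, 0],
    [0.026, -0.024, 0],
    [0.026, -0.024, 0],
    [0.026, -0.024, 0],
    [0.026, -0.024, 0],
    [0.026, -0.024, 0],
    [0.026, -0.024, 0],
    [0.026, -0.024, 0],
    [0.026, -0.024, 0],
    [0.026, -0.024, 0],
    [0.026, -0.024, 0],
    [0.026, -0.024, 0],
    [0.026, -0.024, 0],
    [0.026, -0.024, 0],
    [0.026, -0.024, 0],
    [0.013, -0.007, 0],
    [0, 0, 0],
  ],
  rotation=[
    [0, 0, 0],
    [0, 0, 0],
    [0, 0, 0],
    [0, 0, 0],
    [0, 0, 0],
    [0, 0, 0],
    [0, 0, 0],
    [0, 0, 0],
    [0, 0, 0],
    [0, 0, 0],
    [0, 0, 0],
    [0, 0, 0],
    [0, 0, 0],
    [0, 0, 0],
    [0, 0, 0],
    [0, 0, 0],
    [0, 0, 0],
    [0, 0, 0],
  ],
  jaw=[1, 1, 1, 1, 1, 1, 1, 1, 1, 1, 1, 1, 1, 1, 1, 1, 1, 1],
)

```text
time_s: 1.9
tool_pos: [0.4754, -0.1459, 0.4045]
tool_rot: [-180.0, -0.0, 15.7]
force: [-0.7, -0.2, 0.3]
grip_width: 0.087
grasp_force: 0.0
```

```bash
python3 - <<'E'
from cell import env
from h import *
c=env.read_camera("wrist");cv2.imwrite("pics/w1.png",c["image"]);o=env.get_obs()
pickle.dump((c,o),open("w1.pkl","wb"));print(o["tool_pos"],o["tool_rot"],o["qpos"],o["time_s"])
E
```

```text
[ 0.47449881 -0.14776727  0.40437062] [-1.79979516e+02  4.96864055e-02  1.55257319e+01] [ 45.61506712   1.03676669 -31.49401073 103.36218079   0.56563879
  75.80772732 -60.48823489] 1.95
```

View pics/w1.png

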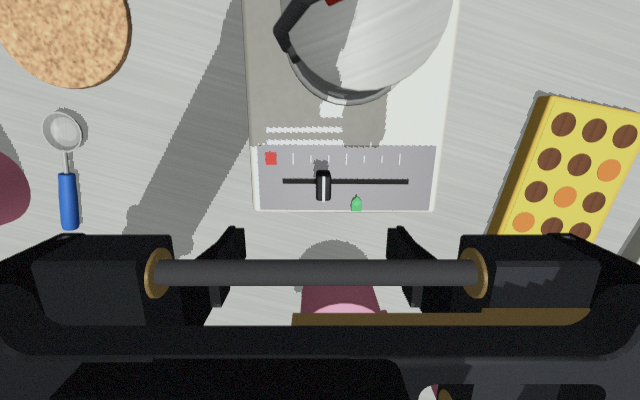

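The wrist view shows the grip with its white line at about (323,185) and the green pointer at (356,204). The fingers are at (230,265) and (400,265), closing along the track. Next I measure both points with rays.

```bash
cat >> h.py <<'E'
def rel(c,o,pl,pg,yaw=15.4):
    L,G=ray(c,pl,.0955)[:2],ray(c,pg,.064)[:2];t=np.radians(yaw);ey=np.array([-np.sin(t),np.cos(t)])
    print("line",L,"ptr",G,"line-ptr along y",(L-G)@ey)
    q=np.radians(o["tool_rot"][2]);d=L-o["tool_pos"][:2];print("tool dx,dy to line",d@[np.cos(q),np.sin(q)],d@[np.sin(q),-np.cos(q)])
E
python3 - <<'E'
from h import *
c,o=pickle.load(open("w1.pkl","rb"))
k=mask(c,GRN,(335,185,380,220),90);ys,xs=np.nonzero(k);print(xs.min(),xs.max(),ys.min(),ys.max(),xs.mean(),ys.mean())
h=c["image"][165:205,310:338].max(2);
for r in range(0,40,3):print(165+r,h[r].tolist())
# warmer yaw from track: dark slot ends
print([ray(c,p,.061) for p in((283,181.5),(408,182))])
b=c["image"].max(2)[165:205,310:338];w=(b>140)&(np.roll(b,4,1)<90)&(np.roll(b,-4,1)<90);yy,xx=np.nonzero(w);print(xx.mean()+310,yy.mean()+165,yy.min()+165,yy.max()+165)
rel(c,o,(xx.mean()+310,yy.mean()+165),(xs.mean(),ys.mean()))
E
```

```text
351 361 196 210 355.9236641221374 204.17557251908397
165 [178, 177, 179, 177, 141, 115, 111, 113, 111, 112, 112, 112, 114, 115, 115, 114, 115, 117, 125, 178, 178, 177, 179, 180, 179, 180, 178, 178]
168 [178, 178, 179, 157, 112, 112, 113, 113, 112, 112, 111, 112, 112, 113, 110, 115, 112, 109, 177, 178, 180, 180, 177, 180, 181, 178, 180, 179]
171 [177, 180, 179, 175, 115, 111, 70, 25, 25, 6, 9, 12, 16, 14, 17, 20, 19, 18, 19, 94, 176, 179, 178, 179, 177, 178, 177, 179]
174 [179, 179, 178, 167, 114, 107, 32, 14, 4, 16, 20, 16, 20, 16, 16, 24, 12, 18, 17, 13, 90, 176, 178, 179, 178, 178, 181, 180]
177 [177, 176, 177, 175, 152, 107, 36, 28, 43, 48, 48, 54, 170, 222, 219, 114, 57, 53, 55, 49, 29, 129, 178, 180, 179, 179, 178, 178]
180 [49, 46, 48, 45, 27, 23, 22, 38, 55, 64, 61, 61, 191, 225, 226, 129, 68, 69, 70, 55, 34, 34, 51, 43, 44, 43, 45, 42]
183 [80, 78, 65, 64, 61, 34, 28, 38, 55, 63, 59, 61, 195, 225, 225, 128, 72, 65, 64, 49, 30, 59, 67, 54, 60, 60, 55, 57]
186 [177, 180, 178, 177, 179, 155, 41, 42, 57, 61, 65, 66, 198, 225, 226, 122, 70, 65, 66, 46, 31, 150, 178, 178, 175, 179,
[... 434 characters left out ...]
7, 177, 174, 66, 41, 61, 66, 64, 55, 210, 224, 217, 91, 57, 63, 58, 49, 73, 170, 177, 178, 179, 179, 177, 178]
201 [178, 176, 178, 177, 175, 175, 178, 174, 173, 171, 172, 174, 209, 214, 208, 172, 172, 171, 170, 175, 179, 177, 178, 178, 177, 178, 179, 178]
204 [177, 176, 177, 176, 178, 177, 176, 178, 176, 177, 178, 179, 178, 178, 179, 177, 178, 177, 177, 178, 176, 178, 178, 179, 177, 177, 179, 177]
[array([ 0.46663092, -0.10919594,  0.061     ]), array([ 0.50515121, -0.24806336,  0.061     ])]
323.0138888888889 187.83333333333334 176 200
line [ 0.48011087 -0.15244973] ptr [ 0.4641405  -0.19786979] line-ptr along y 0.03954824011089126
tool dx,dy to line 0.004153924007992197 0.00601378898214254
```

>>> send_rows(
  xyz=[
    [0.004, 0.006, 0.015],
    [0, 0, 0.03],
    [0, 0, 0.03],
    [0, 0, 0.03],
    [0, 0, 0.025],
    [0, 0, 0.015],
    [0, 0, 0.009],
    [0, 0, 0],
    [0, 0, 0],
    [0, 0, 0],
    [0, 0, 0],
    [0, 0, 0],
    [0, 0, 0],
    [0, 0, 0],
  ],
  rotation=[
    [0, 0, 0],
    [0, 0, 0],
    [0, 0, 0],
    [0, 0, 0],
    [0, 0, 0],
    [0, 0, 0],
    [0, 0, 0],
    [0, 0, 0],
    [0, 0, 0],
    [0, 0, 0],
    [0, 0, 0],
    [0, 0, 0],
    [0, 0, 0],
    [0, 0, 0],
  ],
  jaw=[1, 1, 0.8, 0.8, 0.6, 0.5, 0.5, 0.5, 0.4, 0.3, 0.2, 0.1, 0.1, 0.1],
  newtons=10,
)

```text
time_s: 3.35
tool_pos: [0.4801, -0.153, 0.2513]
tool_rot: [180.0, -0.0, 15.4]
force: [-0.4, 0.4, 3.0]
grip_width: 0.0161
grasp_force: 10.0
```

>>> send_rows(
  xyz=[
    [0, 0.004, 0],
    [0, 0.007, 0],
    [0, 0.007, 0],
    [0, 0.007, 0],
    [0, 0.007, 0],
    [0, 0.004, 0],
    [0, 0.003, 0],
    [0, 0, 0],
    [0, 0, 0],
    [0, 0, 0],
  ],
  rotation=[
    [0, 0, 0],
    [0, 0, 0],
    [0, 0, 0],
    [0, 0, 0],
    [0, 0, 0],
    [0, 0, 0],
    [0, 0, 0],
    [0, 0, 0],
    [0, 0, 0],
    [0, 0, 0],
  ],
  jaw=[0.1, 0.1, 0.1, 0.1, 0.1, 0.1, 0.1, 0.1, 0.1, 0.1],
)

```text
time_s: 4.35
tool_pos: [0.4905, -0.1914, 0.2513]
tool_rot: [179.9, -0.1, 15.4]
force: [-0.3, -2.6, 5.7]
grip_width: 0.0158
grasp_force: 10.0
```

```bash
python3 - <<'E'
from cell import env
from h import *
o=env.get_obs();print(o["tool_pos"],o["grip_width"])
c=env.read_camera("wrist");cv2.imwrite("pics/w2.png",cv2.resize(c["image"][120:320,190:450],None,fx=3,fy=3,interpolation=cv2.INTER_CUBIC))
pickle.dump((c,o),open("w2.pkl","wb"))
E
```

```text
[ 0.49054126 -0.1914136   0.251257  ] 0.015821153153806382
```

View pics/w2.png

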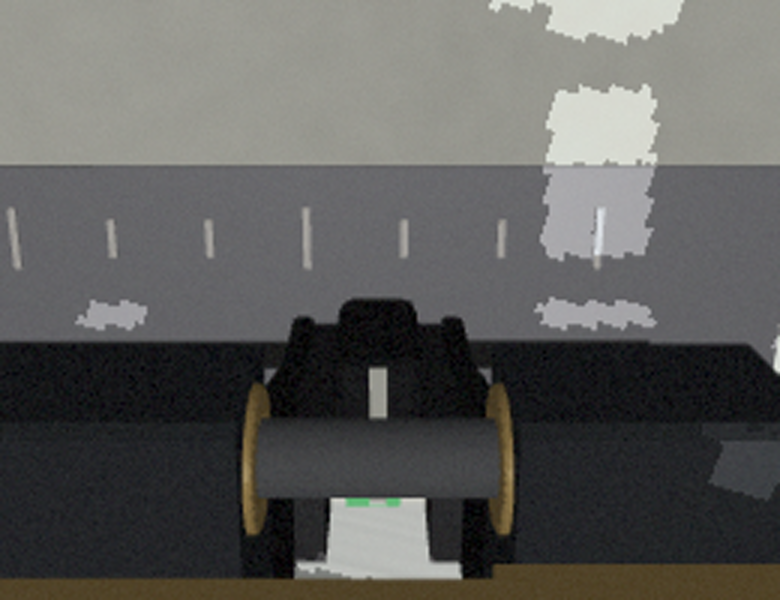

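The close crop shows the white line at crop x 378 and the green pointer at crop x 346–400, centred at about 373, so they are nearly level. I compute the remainder.

```bash
python3 - <<'E'
from h import *
c,o=pickle.load(open("w2.pkl","rb"))
k=mask(c,GRN,(290,270,340,300),60);ys,xs=np.nonzero(k);print(len(xs),xs.min(),xs.max(),ys.min(),ys.max())
b=c["image"].max(2)[245:258,300:335].mean(0);print(b.round().tolist(),c["cx"])
rel(c,o,(316,250),((xs.min()+xs.max())/2,ys.mean()))
E
```

```text
35 305 322 286 288
[18.0, 16.0, 22.0, 20.0, 23.0, 27.0, 26.0, 26.0, 26.0, 25.0, 26.0, 27.0, 25.0, 134.0, 151.0, 151.0, 151.0, 151.0, 151.0, 37.0, 28.0, 26.0, 25.0, 27.0, 26.0, 28.0, 26.0, 23.0, 23.0, 24.0, 18.0, 17.0, 18.0, 20.0, 17.0] 315.5240238713744
line [ 0.49900554 -0.18968682] ptr [ 0.45742416 -0.19955955] line-ptr along y -0.0015239342618611309
tool dx,dy to line 0.008619124536450475 0.0005800463288877725
```

>>> send_rows(
  xyz=[
    [0, 0, 0],
    [0, 0, 0],
    [0, 0, 0],
    [0, 0, 0],
    [0, 0, -0.01],
    [0, 0, -0.03],
    [0, 0, -0.03],
    [0, 0, -0.03],
    [0, 0, -0.03],
    [0, 0, -0.02],
    [0, 0, -0.005],
    [0, 0, 0],
  ],
  rotation=[
    [0, 0, 0],
    [0, 0, 0],
    [0, 0, 0],
    [0, 0, 0],
    [0, 0, 0],
    [0, 0, 0],
    [0, 0, 0],
    [0, 0, 0],
    [0, 0, 0],
    [0, 0, 0],
    [0, 0, 0],
    [0, 0, 0],
  ],
  jaw=[0.25, 0.4, 0.5, 0.5, 0.6, 0.8, 1, 1, 1, 1, 1, 1],
)

```text
time_s: 5.6
tool_pos: [0.4903, -0.1906, 0.4065]
tool_rot: [179.9, -0.1, 15.4]
force: [-0.1, -0.0, -0.2]
grip_width: 0.0865
grasp_force: 0.0
```

```bash
python3 - <<'E'
from cell import env
from h import *
c=env.read_camera("wrist");o=env.get_obs();pickle.dump((c,o),open("w3.pkl","wb"));print(o["tool_pos"],o["time_s"])
k=mask(c,GRN,(270,160,400,235),90);ys,xs=np.nonzero(k);g=(xs.mean(),ys.mean());print(g,len(xs),xs.min(),xs.max())
i=c["image"];b=i.max(2).astype(int);sub=b[175:205,295:345]
w=(sub>150)&(np.roll(sub,5,1)<100)&(np.roll(sub,-5,1)<100);yy,xx=np.nonzero(w);print(xx.mean()+295,yy.mean()+175,len(xx))
rel(c,o,(xx.mean()+295,yy.mean()+175),g)
cv2.imwrite("pics/w3.png",cv2.resize(i[0:260],None,fx=1.25,fy=1.25))
# trivet in the wrist view
m=mask(c,CORK,(0,0,200,130),50);bb=big(m);print("trivet",cv2.boundingRect(bb))
k=mask(c,RED,(230,0,460,60),120);bb=big(k);print("red",bb is not None and cv2.minAreaRect(bb))
E
```

```text
[ 0.48998092 -0.19054878  0.40528592] 5.65
(np.float64(315.2068965517241), np.float64(206.90804597701148)) 87 311 320
316.0 190.0 69
line [ 0.49070634 -0.1914444 ] ptr [ 0.46269723 -0.19831862] line-ptr along y -0.000810586389616614
tool dx,dy to line 0.0004614160241663122 0.001056151505230016
trivet (0, 0, 93, 93)
red ((246.5, 6.0), (12.0, 33.0), 90.0)
```

View pics/w3.png

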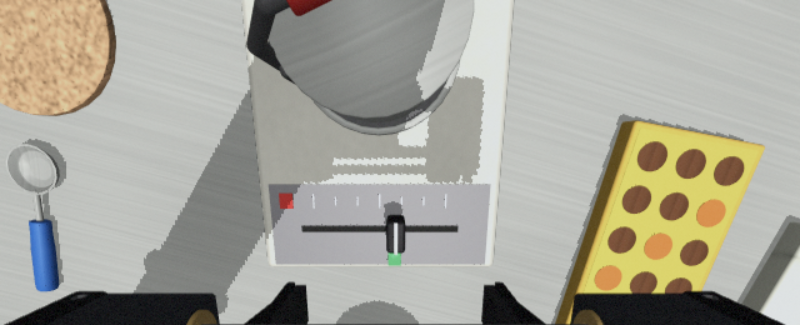

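>>> send_rows(
  xyz=[
    [0, 0, -0.025],
    [0, 0, -0.025],
    [0.025, -0.0024, 0],
    [0.03, -0.003, 0],
    [0.03, -0.003, 0],
    [0.03, -0.003, 0],
    [0.02, -0.002, 0],
    [0.01, -0.001, 0],
    [0, 0, 0],
    [0, 0, 0],
    [0, 0, 0],
    [0, 0, 0],
    [0, 0, 0],
    [0, 0, 0],
    [0, 0, 0],
    [0, 0, 0],
    [0, 0, 0],
    [0, 0, 0],
    [0, 0, 0],
  ],
  rotation=[
    [0, 0, 0],
    [0, 0, 0],
    [0, 0, 0],
    [0, 0, 0],
    [0, 0, 0],
    [0, 0, 0],
    [0, 0, 0],
    [0, 0, 0.06],
    [0, 0, 0.12],
    [0, 0, 0.12],
    [0, 0, 0.12],
    [0, 0, 0.12],
    [0, 0, 0.12],
    [0, 0, 0.12],
    [0, 0, 0.12],
    [0, 0, 0.12],
    [0, 0, 0.1],
    [0, 0, 0.05],
    [0, 0, 0],
  ],
  jaw=[1, 1, 1, 1, 1, 1, 1, 1, 1, 1, 1, 1, 1, 1, 1, 1, 1, 1, 1],
)

```text
time_s: 7.55
tool_pos: [0.626, -0.1382, 0.4536]
tool_rot: [179.9, 0.1, -51.6]
force: [-0.3, 0.6, -0.4]
grip_width: 0.087
grasp_force: 0.0
```

```bash
python3 - <<'E'
from cell import env
from h import *
c=env.read_camera("wrist");o=env.get_obs();pickle.dump((c,o),open("w4.pkl","wb"));print(o["tool_pos"],o["tool_rot"],o["time_s"],o["qpos"])
k=mask(c,RED,(150,0,500,330),120);bb=big(k);print("red",cv2.minAreaRect(bb),cv2.boundingRect(bb))
cv2.imwrite("pics/w4.png",c["image"])
E
```

```text
[ 0.62607824 -0.13821607  0.4538843 ] [ 1.79895659e+02  1.32422094e-01 -5.15540832e+01] 7.6 [  29.16732599   18.07109501  -24.62427381   79.39926709    7.44060885
   84.29596785 -136.69668093]
red ((311.0, 211.0), (82.0, 22.0), 90.0) (300, 170, 23, 83)
```

View pics/w4.png

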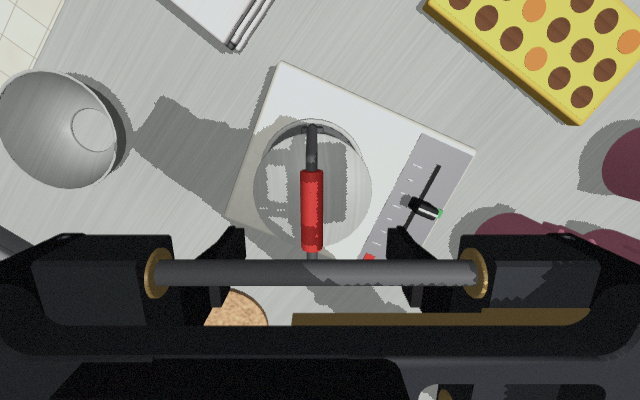

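The wrist view shows the red bar upright in the picture, centred at (311,211), so it is aligned with the fingers. The slider line is still at the green pointer, about (430,208).

```bash
python3 - <<'E'
from h import *
c,o=pickle.load(open("w4.pkl","rb"))
k=mask(c,RED,(290,160,335,258),120);q=np.radians(o["tool_rot"][2])
P=[]
for r in(180,195,210,225,240):
    xs=np.nonzero(k[r])[0];p=ray(c,(xs.mean(),r),.223)[:2];d=p-o["tool_pos"][:2];P.append([d@[np.cos(q),np.sin(q)],d@[np.sin(q),-np.cos(q)]]);print(r,xs.min(),xs.max(),np.round(P[-1],4))
for r in(170,252):print(r,np.round(ray(c,(311,r),.222),4))
print(ray(c,(311,211),.222))
E
```

```text
180 300 322 [ 0.0278 -0.0032]
195 300 322 [ 0.0161 -0.0033]
210 301 322 [ 0.0041 -0.0029]
225 301 322 [-0.0083 -0.003 ]
240 301 322 [-0.0211 -0.003 ]
170 [ 0.6505 -0.1638  0.222 ]
252 [ 0.6088 -0.1109  0.222 ]
[ 0.63051763 -0.13844978  0.222     ]
```

>>> send_rows(
  xyz=[
    [0.002, -0.003, 0.01],
    [0, 0, 0.02],
    [0, 0, 0.02],
    [0, 0, 0.015],
    [0, 0, 0.011],
    [0, 0, 0],
    [0, 0, 0],
    [0, 0, 0],
    [0, 0, 0],
    [0, 0, 0],
    [0, 0, 0],
    [0, 0, 0],
    [0, 0, 0],
  ],
  rotation=[
    [0, 0, 0],
    [0, 0, 0],
    [0, 0, 0],
    [0, 0, 0],
    [0, 0, 0],
    [0, 0, 0],
    [0, 0, 0],
    [0, 0, 0],
    [0, 0, 0],
    [0, 0, 0],
    [0, 0, 0],
    [0, 0, 0],
    [0, 0, 0],
  ],
  jaw=[0.9, 0.8, 0.7, 0.6, 0.5, 0.45, 0.4, 0.3, 0.2, 0.1, 0.1, 0.1, 0.1],
  newtons=45,
)

```text
time_s: 8.9
tool_pos: [0.6297, -0.1383, 0.3804]
tool_rot: [180.0, -0.0, -51.7]
force: [-1.9, -0.2, 4.1]
grip_width: 0.017
grasp_force: 45.0
```

>>> send_rows(
  xyz=[
    [0, 0, -0.003],
    [0, 0, -0.005],
    [0, 0, -0.007],
    [0, 0, -0.01],
    [0, 0, -0.01],
    [0, 0, -0.01],
    [0, 0, -0.01],
    [0, 0, -0.005],
    [0, 0, 0],
    [0, 0, 0],
    [0, 0, 0],
  ],
  rotation=[
    [0, 0, 0],
    [0, 0, 0],
    [0, 0, 0],
    [0, 0, 0],
    [0, 0, 0],
    [0, 0, 0],
    [0, 0, 0],
    [0, 0, 0],
    [0, 0, 0],
    [0, 0, 0],
    [0, 0, 0],
  ],
  jaw=[0.1, 0.1, 0.1, 0.1, 0.1, 0.1, 0.1, 0.1, 0.1, 0.1, 0.1],
)

```text
time_s: 10.0
tool_pos: [0.6296, -0.138, 0.439]
tool_rot: [179.9, 0.1, -51.6]
force: [0.2, -0.0, -7.3]
grip_width: 0.0168
grasp_force: 45.0
```

```bash
python3 - <<'E'
from cell import env
from h import *
o=env.get_obs();print({k:np.round(o[k],4).tolist() for k in("tool_pos","tool_rot","force","wrist_torque","grip_width","qpos")})
c=env.read_camera("scene");T=env.read_camera("top");pickle.dump((c,T,o),open("s5.pkl","wb"))
cv2.imwrite("pics/s5.png",np.hstack([cv2.resize(c["image"][140:320,180:430],(400,288)),cv2.resize(T["image"][80:260,200:450],(400,288))]))
for n,q,r in(("t",T,(235,140,310,205)),("s",c,(350,220,420,275))):
    e=cv2.fitEllipse(cv2.convexHull(big(mask(q,CORK,r,50))));print(n,e[0])
E
```

```text
{'tool_pos': [0.6296, -0.138, 0.439], 'tool_rot': [179.9459, 0.0576, -51.6333], 'force': [0.1911, -0.0495, -7.3328], 'wrist_torque': [0.0576, 0.012, -0.0059], 'grip_width': 0.0168, 'qpos': [29.0246, 18.7165, -24.5906, 80.2984, 7.7324, 82.7246, -137.038]}
t (271.1074523925781, 173.30740356445312)
s (384.84161376953125, 247.5167999267578)
```

View pics/s5.png

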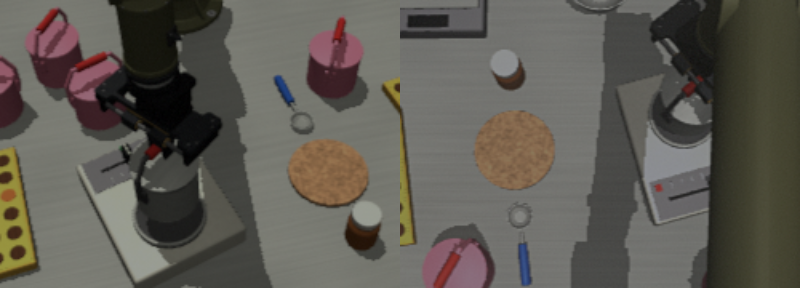

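>>> send_rows(
  xyz=[
    [0, 0, -0.005],
    [0, 0, -0.005],
    [0, 0, -0.005],
    [0, 0, -0.005],
    [0, 0, 0],
    [0, 0, 0],
    [0, 0, 0],
    [0, 0, 0],
    [0, 0, 0],
    [0, 0, 0],
    [0, 0, 0],
    [0, 0, 0],
    [0, 0, 0],
    [0, 0, 0],
    [0, 0, 0],
    [0, 0, 0],
  ],
  rotation=[
    [0, 0, -0.03],
    [0, 0, -0.06],
    [0, 0, -0.09],
    [0, 0, -0.09],
    [0, 0, -0.09],
    [0, 0, -0.09],
    [0, 0, -0.09],
    [0, 0, -0.09],
    [0, 0, -0.09],
    [0, 0, -0.09],
    [0, 0, -0.09],
    [0, 0, -0.09],
    [0, 0, -0.06],
    [0, 0, -0.03],
    [0, 0, 0],
    [0, 0, 0],
  ],
  jaw=[0.1, 0.1, 0.1, 0.1, 0.1, 0.1, 0.1, 0.1, 0.1, 0.1, 0.1, 0.1, 0.1, 0.1, 0.1, 0.1],
)

```text
time_s: 11.7
tool_pos: [0.6298, -0.138, 0.4598]
tool_rot: [180.0, -0.0, 10.2]
force: [0.2, -0.3, -6.9]
grip_width: 0.0171
grasp_force: 45.0
```

>>> send_rows(
  xyz=[
    [0, -0.006, 0],
    [0, -0.012, 0],
    [0, -0.018, 0],
    [0, -0.02, 0],
    [0, -0.02, 0],
    [0, -0.024, 0],
    [0, -0.024, 0],
    [0, -0.024, 0],
    [0, -0.024, 0],
    [0, -0.024, 0],
    [0, -0.024, 0],
    [0, -0.024, 0],
    [0, -0.022, 0],
    [0, -0.02, 0],
    [0, -0.018, 0],
    [0, -0.014, 0],
    [0, -0.01, 0],
    [0, -0.004, 0],
    [0, 0, 0],
    [0, 0, 0],
  ],
  rotation=[
    [0, 0, 0],
    [0, 0, 0],
    [0, 0, 0],
    [0, 0, 0],
    [0, 0, 0],
    [0, 0, 0],
    [0, 0, 0],
    [0, 0, 0],
    [0, 0, 0],
    [0, 0, 0],
    [0, 0, 0],
    [0, 0, 0],
    [0, 0, 0],
    [0, 0, 0],
    [0, 0, 0],
    [0, 0, 0],
    [0, 0, 0],
    [0, 0, 0],
    [0, 0, 0],
    [0, 0, 0],
  ],
  jaw=[0.1, 0.1, 0.1, 0.1, 0.1, 0.1, 0.1, 0.1, 0.1, 0.1, 0.1, 0.1, 0.1, 0.1, 0.1, 0.1, 0.1, 0.1, 0.1, 0.1],
)

```text
time_s: 13.7
tool_pos: [0.5711, 0.1877, 0.4596]
tool_rot: [179.9, 0.0, 10.2]
force: [-0.0, 0.1, -7.5]
grip_width: 0.0167
grasp_force: 45.0
```

>>> send_rows(
  xyz=[
    [0.003, -0.001, 0.006],
    [0, 0, 0.012],
    [0, 0, 0.016],
    [0, 0, 0.018],
    [0, 0, 0.018],
    [0, 0, 0.016],
    [0, 0, 0.014],
    [0, 0, 0.01],
    [0, 0, 0.006],
    [0, 0, 0.004],
    [0, 0, 0],
    [0, 0, 0],
  ],
  rotation=[
    [0, 0, 0],
    [0, 0, 0],
    [0, 0, 0],
    [0, 0, 0],
    [0, 0, 0],
    [0, 0, 0],
    [0, 0, 0],
    [0, 0, 0],
    [0, 0, 0],
    [0, 0, 0],
    [0, 0, 0],
    [0, 0, 0],
  ],
  jaw=[0.1, 0.1, 0.1, 0.1, 0.1, 0.1, 0.1, 0.1, 0.1, 0.1, 0.1, 0.1],
)

```text
time_s: 14.9
tool_pos: [0.5737, 0.1904, 0.3403]
tool_rot: [-180.0, -0.1, 10.2]
force: [0.7, 0.4, -7.7]
grip_width: 0.0169
grasp_force: 45.0
```

```bash
python3 - <<'E'
from cell import env
from h import *
o=env.get_obs();print({k:np.round(o[k],4).tolist() for k in("tool_pos","tool_rot","force","qpos")})
c=env.read_camera("scene");T=env.read_camera("top")
cv2.imwrite("pics/s6.png",np.hstack([cv2.resize(c["image"][170:300,320:450],(400,400),interpolation=2),cv2.resize(T["image"][110:240,205:335],(400,400),interpolation=2)]))
P=np.r_[o["tool_pos"][:2],.02]
print("expected trivet ctr px",proj(c,np.r_[.5745,.1894,.01]),"pot base ctr px",proj(c,P))
E
```

```text
{'tool_pos': [0.5737, 0.1904, 0.3403], 'tool_rot': [-179.9966, -0.0554, 10.2466], 'force': [0.6743, 0.4128, -7.7288], 'qpos': [13.3642, 19.9051, -41.83, 93.5919, 13.8451, 71.7613, -110.8704]}
expected trivet ctr px (np.float64(384.05930160464226), np.float64(246.5158820314773)) pot base ctr px (np.float64(384.63043482691853), np.float64(244.44171866128116))
```

View pics/s6.png

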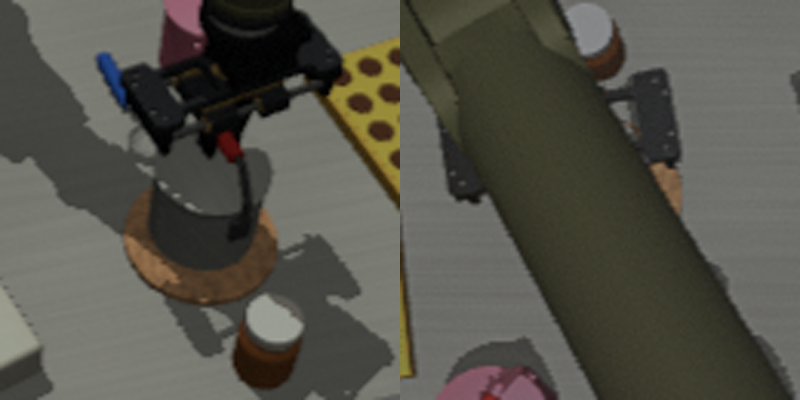

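The pot hangs upright over the cork: base about 150–252 in the left crop, against the trivet at 123–278. It is centred, so I lower it gently.

>>> send_rows(
  xyz=[
    [0, 0, 0.002],
    [0, 0, 0.002],
    [0, 0, 0.002],
    [0, 0, 0.002],
    [0, 0, 0.002],
    [0, 0, 0.0015],
    [0, 0, 0.001],
    [0, 0, 0.001],
    [0, 0, 0],
    [0, 0, 0],
    [0, 0, 0],
  ],
  rotation=[
    [0, 0, 0],
    [0, 0, 0],
    [0, 0, 0],
    [0, 0, 0],
    [0, 0, 0],
    [0, 0, 0],
    [0, 0, 0],
    [0, 0, 0],
    [0, 0, 0],
    [0, 0, 0],
    [0, 0, 0],
  ],
  jaw=[0.1, 0.1, 0.1, 0.1, 0.1, 0.1, 0.1, 0.1, 0.1, 0.1, 0.1],
)

```text
time_s: 16.1
tool_pos: [0.5736, 0.1902, 0.3265]
tool_rot: [180.0, -0.0, 10.2]
force: [-0.8, -1.0, -4.3]
grip_width: 0.0165
grasp_force: 45.0
```

>>> send_rows(
  xyz=[
    [0, 0, 0.0005],
    [0, 0, 0.0005],
    [0, 0, 0],
    [0, 0, 0],
    [0, 0, 0],
  ],
  rotation=[
    [0, 0, 0],
    [0, 0, 0],
    [0, 0, 0],
    [0, 0, 0],
    [0, 0, 0],
  ],
  jaw=[0.1, 0.1, 0.1, 0.1, 0.1],
)

```text
time_s: 16.6
tool_pos: [0.5737, 0.1903, 0.3265]
tool_rot: [180.0, -0.1, 10.2]
force: [-3.2, -2.2, 6.3]
grip_width: 0.0169
grasp_force: 45.0
```

Firm contact, so I release slowly and go straight up.

>>> send_rows(
  xyz=[
    [0, 0, 0],
    [0, 0, 0],
    [0, 0, 0],
    [0, 0, 0],
    [0, 0, 0],
    [0, 0, 0],
    [0, 0, 0],
    [0, 0, -0.005],
    [0, 0, -0.015],
    [0, 0, -0.02],
    [0, 0, -0.03],
    [0, 0, -0.03],
    [0, 0, -0.03],
    [0, 0, -0.015],
    [0, 0, 0],
    [0, 0, 0],
  ],
  rotation=[
    [0, 0, 0],
    [0, 0, 0],
    [0, 0, 0],
    [0, 0, 0],
    [0, 0, 0],
    [0, 0, 0],
    [0, 0, 0],
    [0, 0, 0],
    [0, 0, 0],
    [0, 0, 0],
    [0, 0, 0],
    [0, 0, 0],
    [0, 0, 0],
    [0, 0, 0],
    [0, 0, 0],
    [0, 0, 0],
  ],
  jaw=[0.2, 0.22, 0.25, 0.3, 0.4, 0.5, 0.6, 0.6, 0.6, 0.6, 0.6, 0.6, 0.6, 0.6, 0.6, 0.6],
)

```text
time_s: 18.2
tool_pos: [0.5733, 0.1902, 0.4696]
tool_rot: [180.0, 0.0, 10.2]
force: [-0.4, -0.3, -0.2]
grip_width: 0.0521
grasp_force: 0.0
```

```bash
python3 - <<'E'
from cell import env
from h import *
o=env.get_obs();print({k:np.round(o[k],4).tolist() for k in("tool_pos","force","grip_width","grasp_force")})
c=env.read_camera("scene")
cv2.imwrite("pics/s7.png",cv2.resize(c["image"][150:330,200:440],(800,600),interpolation=2))
E
```

```text
{'tool_pos': [0.5733, 0.1902, 0.4696], 'force': [-0.4271, -0.2775, -0.2414], 'grip_width': 0.0521, 'grasp_force': 0.0}
```

View pics/s7.png

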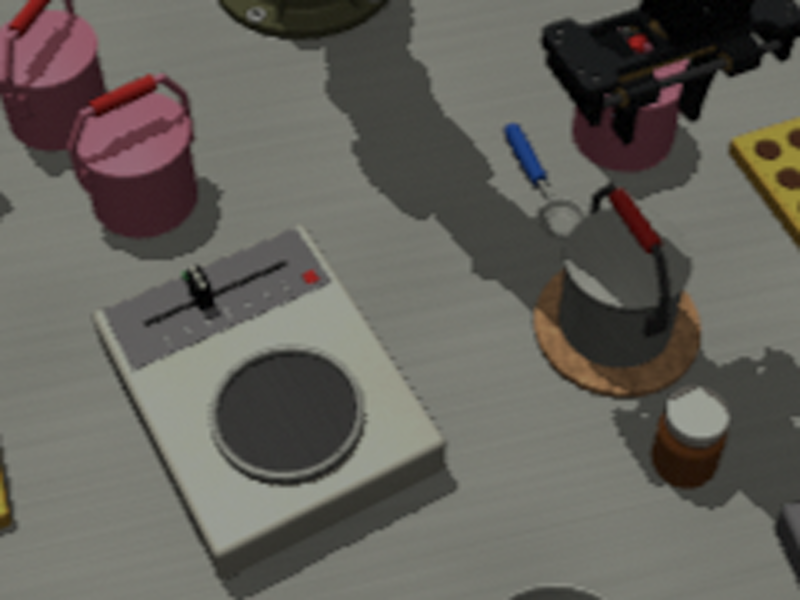

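The pot stands upright on the cork: base about 560–672, trivet 533–700. The slider is at the pointer (195,280), the jar and spoon stand where they were, and the gripper is clear.

```bash
python3 -c "
from cell import env
print(env.sign_off())"
```

```text
the job is handed in; nothing more can be done
None
```

I set the heat slider's white line about 1 mm from the green pointer, stood the steel pot upright and centred on the cork trivet, and let go; the job was handed in at about 18 s with no verdict returned.

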